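Release the wrong nozzle from the depositor bar

TASK

Two of the three nozzles in the depositor bar are the blue ones we need and one is a wrong red one. Lift the red nozzle's spring sleeve and turn it to its open notch, letting it drop fully down there, then pull the red nozzle out and set it down inside the white wash tray without dropping it. Leave that sleeve open for the next nozzle, keep the blue nozzles locked in their heads, and do not disturb the other things on the bench.

Things in the scene. Friction and masses are not known exactly. Their poses are not given: they have to be found in the camera images.
- bar: Aluminium nozzle bar fixed on the bench: block 110 (x) x 360 (y) x 45 mm high, its long side along its own y, with three identical bayonet heads 125 mm apart in a row. Origin: centre of its underside.
- nozzle_red: The wrong nozzle, red grip, loose, about 0.12 kg, 91 mm tall. Origin: centre of its underside, z up along it. From below: steel spigot 18 mm square, z 0-20, in a 19 to 20 mm square socket in the bar; flange 28 mm across, z 20-26, resting on the bar, with lugs along x to 45 mm overall; steel barrel 24 mm diameter, z 26-52; red grip cylinder 21 mm diameter, z 52-86; steel tip 14 mm, z 86-91.
- nozzle_red_mid (a point): Point on the red nozzle's axis, 45 mm above its underside. In its head the sleeve's top edge (sleeve down) is level with nozzle z 56, so the red grip above that stands free. With its sleeve open the nozzle lifts straight out: after 25 mm it is clear of the socket, after 65 mm of the sleeve. With its sleeve locked it cannot come out.
- nozzle_blue_a: Correct nozzle, same shape and origin as the red one but with a blue grip. Stays locked in its head.
- nozzle_blue_b: The other correct nozzle, blue grip, same shape. Stays locked in its head.
- tray: White open wash tray, fixed, 160 x 160 mm outside, 34 mm high, walls 4 mm, floor 4 mm thick. Origin: centre of its underside; x and y along its sides.
- head_left (a point): Centre of the socket mouth of the head at the bar's +y end, on the bar's top face (45 mm above the bench). Axes as the bar's.
- grip_left (a point): Point on the axis of that head's spring sleeve, 28 mm above its lower edge: the height to grip. The sleeve is a knurled steel ring, 60 mm outside, 50 mm inside diameter, 34 mm high; when down its lower edge is 2 mm above the bar's top. The point's frame turns with the sleeve; its x runs through two yellow pins at the sleeve's foot, 6 mm high, reaching 41 mm from the axis.
- sleeve_left (a joint): Lift of that sleeve in m: 0 down, 0.012 at most. A spring pushes it down with 4.5 N when down, 8 N fully lifted, plus 1.5 N weight. Down, its pins are held in notches by dark gate blocks on the bar, 7.5 mm high, 32 to 41 mm from the axis. Lift 5.5 mm or more (8 to 11 is good) to turn past them.
- turn_left (a joint): Turn of that sleeve in rad, growing counter-clockwise seen from above: 0 locked (pins along the bar's x, one at the red dot), 1.047 open (that pin at the green dot), with stops at both. When let down at either end it drops fully into the notch, where it has about 0.15 rad of play; let go half-way it stays up on the gate. Turning friction is small, 0.03 N m.
- head_mid (a point): Centre of the socket mouth of the head in the bar's middle, on the bar's top face (45 mm above the bench). Axes as the bar's.
- grip_mid (a point): Point on the axis of that head's spring sleeve, 28 mm above its lower edge: the height to grip. The sleeve is a knurled steel ring, 60 mm outside, 50 mm inside diameter, 34 mm high; when down its lower edge is 2 mm above the bar's top. The point's frame turns with the sleeve; its x runs through two yellow pins at the sleeve's foot, 6 mm high, reaching 41 mm from the axis.
- sleeve_mid (a joint): Lift of that sleeve in m: 0 down, 0.012 at most. A spring pushes it down with 4.5 N when down, 8 N fully lifted, plus 1.5 N weight. Down, its pins are held in notches by dark gate blocks on the bar, 7.5 mm high, 32 to 41 mm from the axis. Lift 5.5 mm or more (8 to 11 is good) to turn past them.
- turn_mid (a joint): Turn of that sleeve in rad, growing counter-clockwise seen from above: 0 locked (pins along the bar's x, one at the red dot), 1.047 open (that pin at the green dot), with stops at both. When let down at either end it drops fully into the notch, where it has about 0.15 rad of play; let go half-way it stays up on the gate. Turning friction is small, 0.03 N m.
- head_right (a point): Centre of the socket mouth of the head at the bar's -y end, on the bar's top face (45 mm above the bench). Axes as the bar's.
- grip_right (a point): Point on the axis of that head's spring sleeve, 28 mm above its lower edge: the height to grip. The sleeve is a knurled steel ring, 60 mm outside, 50 mm inside diameter, 34 mm high; when down its lower edge is 2 mm above the bar's top. The point's frame turns with the sleeve; its x runs through two yellow pins at the sleeve's foot, 6 mm high, reaching 41 mm from the axis.
- sleeve_right (a joint): Lift of that sleeve in m: 0 down, 0.012 at most. A spring pushes it down with 4.5 N when down, 8 N fully lifted, plus 1.5 N weight. Down, its pins are held in notches by dark gate blocks on the bar, 7.5 mm high, 32 to 41 mm from the axis. Lift 5.5 mm or more (8 to 11 is good) to turn past them.
- turn_right (a joint): Turn of that sleeve in rad, growing counter-clockwise seen from above: 0 locked (pins along the bar's x, one at the red dot), 1.047 open (that pin at the green dot), with stops at both. When let down at either end it drops fully into the notch, where it has about 0.15 rad of play; let go half-way it stays up on the gate. Turning friction is small, 0.03 N m.
- spatula: Loose spatula, 240 mm, lying on the bench; bystander.
- jar: Loose jar, 64 mm diameter, 85 mm high, orange cap; bystander.
- bowl: Loose steel bowl, 130 mm diameter, 60 mm high; bystander.
- cup: Loose blue cup, 72 mm diameter, 85 mm high; bystander.
- scraper: Loose flat orange scraper, 110 x 75 x 6 mm; bystander.
Mind the look-alikes: they are no part of the job. Several things have the shape of the tray; the one meant has the colours described above. Leave any yellow look-alike of the nozzle_red alone.

How it is judged:
By the outcome, as a careful person would: the job done as asked, in the order asked, and still so for the second after the job is handed in, with the robot touching nothing.
It also fails if it takes over 50 s, if anything falls off the work surface, if the arm or the gripper's body presses on something with over 40 N, if the wrist force passes 120 N, or if a joint passes its speed limit or range.

ROBOT

A 6-joint arm with a two-finger parallel gripper is mounted at the origin on the work surface. World frame = base frame: x ahead of the robot, y to its left, z up, the work surface at z = 0. Lengths are in mm, angles in rad, forces in N, time in s.
With the tool pointing down it reaches from about 275 to 750 mm from the base axis. Payload 10.2 kg.
Tool frame: the origin (TCP) lies between the finger pads; the fingertips stand 11 mm ahead of it and the grasp point (between the pads) lies 8 mm behind it; z points along the fingers, y is the line along which they close (so a half turn about z gives the same grasp; the last joint's range is limited). The gripper opens to 85 mm and grips with 20 to 120 N. Pads are 22 mm wide; open, the fingers measure 114 mm over their backs; the gripper's body (76 mm by 85 mm) begins 54 mm behind the grasp point. The pads swing forward as they close: fully open they stand 13 mm farther back than shut.
Start: joints at [-1.346, 0.313, 1.498, -0, 1.331, -0.223], TCP at [227.305, -473.248, 242.294] pointing down, gripper open.
Joint ranges: [-2.94, 2.94], [-0.97, 2.17], [0.19, 2.56], [-1.23, 4.37], [0.02, 3.11], [-2.88, 2.88]. Speed limits (rad/s): [2.39, 2.39, 3.01, 3.14, 3.14, 3.14].

INTERFACE

Orientations are given as a unit quaternion [w, x, y, z].
In Python, from rig import sense, eyes, finish_job gives the robot as it stands.
- The arm moves only by the shell command python3 -m jog 'ROWS' [FORCE]. ROWS is JSON, a list of rows, each a list of 7 numbers: the shift along the tool's x, y, z in m, then the turn, a rotation vector about the tool's x, y, z in rad, then the finger opening in m, from 0 to 0.0854. In form: [[dx, dy, dz, rx, ry, rz, gripper], ...]. A call has 1 to 5 rows; each row shifts and turns the commanded pose from where the row before left it, along the tool's axes as they then stand; what a row does not reach is not made up. A row lasts 1/10 s, in which the tool goes at most 50 mm and 8.59 degrees, less where a joint would pass 70% of its speed; a pose out of reach is approached as far as the arm can. A call is refused whole if a number of a shift passes 0.05 or a number of a turn 0.15, either way. A call with a gripper value outside its range is refused whole. The fingers move at their own pace and stop on an object; FORCE is the grip in N (left out, the last holds). Time passes only in rows, so rows that do not move let the fingers close. It gives the time, the measured TCP pose, the force, the opening and the grip force at its end, in the units of the state.
- sense(): the state, without advancing time (a new reading comes with each control period).
- eyes.capture(name): name is "scene" or "top" or "wrist"; returns the picture (420x560x3 uint8, red, green, blue); there is no depth.
- eyes.calibration(name): a dict with "fx", "fy", "cx", "cy" (pixels), "cam_to_world" (4x4, takes a point from camera to world coordinates); the wrist camera has in their place "mount" (4x4, takes a point from camera to tool coordinates, whose origin is the TCP and whose axes are the flange's). Camera axes: x right, y down, z forward; pixel columns grow to the right and rows downward; lengths in mm; the calibration is good to about 2 mm. A picture is of the moment at which its call begins: read the wrist's pose just before it. calibration takes no time and is no camera call.
- finish_job(): hands the job in; it is judged then, once.
The state is a dict: "time_s": time; "joints": joint angles; "dq": joint speeds; "tau": joint torques, N m; "eef_pos": TCP position; "ee_rot": TCP orientation; "force": force on the tool from outside, world axes, zero at the start; "wrist_torque": the same for the moment, N m; "grip_width": opening from 0.0 (shut) to 1.0 (fully open); "grip_force": force on a finger pad.
Only numpy, scipy, OpenCV 4.12 (cv2) and the standard library are available. Lean on these libraries where they do the work, as an engineer would, in place of code of your own. Each camera call takes 0.05 s, during which the arm holds its last target. There are 200 camera calls.

## Working session

There is one attempt and no reset: what is moved stays moved. The work goes in short steps, Python scripts to look and compute and a shell command to move; the robot and the scene stay as the last step left them, time stands still between calls to the robot, and variables do not carry over. Pictures are saved under pics/ and viewed, at most 13 in all, crops included, and the job is handed in when it is done.

```bash
mkdir -p pics; ls
python3 - <<'E'
from rig import sense, eyes
import cv2,numpy as np
for n in("scene","top"):
    cv2.imwrite(f"pics/{n}0.png",eyes.capture(n)[:,:,::-1]); c=eyes.calibration(n); print(n,c["fx"],c["fy"],c["cx"],c["cy"],np.round(c["cam_to_world"],3).tolist())
print(eyes.calibration("wrist")); print(sense())
E
```

```text
pics
scene 508.32129714251795 508.32129714251795 275.8221095973329 204.35890759009294 [[-0.481, 0.572, -0.664, 1395.829], [0.877, 0.326, -0.354, 467.837], [0.014, -0.753, -0.658, 990.529], [0.0, 0.0, 0.0, 1.0]]
top 411.2767218341025 411.2767218341025 277.6272378058919 215.634324993198 [[0.007, -0.995, 0.099, 359.639], [-1.0, -0.008, -0.01, -27.653], [0.011, -0.099, -0.995, 1443.653], [0.0, 0.0, 0.0, 1.0]]
{'fx': 345.828002770974, 'fy': 345.828002770974, 'cx': 274.0682942872413, 'cy': 203.85255706564314, 'mount': array([[-9.63263442e-05, -9.63173981e-01, -2.68878918e-01,
         6.61584822e+01],
       [ 9.99999803e-01,  7.41298691e-05, -6.23798577e-04,
         1.68777204e-01],
       [ 6.20758517e-04, -2.68878925e-01,  9.63173784e-01,
        -1.29617557e+02],
       [ 0.00000000e+00,  0.00000000e+00,  0.00000000e+00,
         1.00000000e+00]])}
{'time_s': 0.1, 'joints': array([-1.34639629e+00,  3.13394382e-01,  1.49836099e+00,  1.55577739e-05,
        1.33099089e+00, -2.23434168e-01]), 'dq': array([-0.00104128, -0.00106961, -0.00417176, -0.00104069,  0.00086536,
       -0.00121773]), 'tau': array([ 2.85364949e-03, -4.12903547e+01, -2.60142571e+01, -9.21524497e-05,
        3.06717106e-03,  1.93028740e-05]), 'eef_pos': array([ 227.25989577, -473.02532151,  241.79216894]), 'ee_rot': array([-5.76806756e-04,  9.75035386e-01,  2.22048787e-01,  7.27666213e-06]), 'force': array([0.43404663, 0.10499759, 0.43315535]), 'wrist_torque': array([-0.03258342,  0.09322504,  0.00813596]), 'grip_force': 0.0, 'grip_width': 0.9962870131980568}
```

View pics/top0.png

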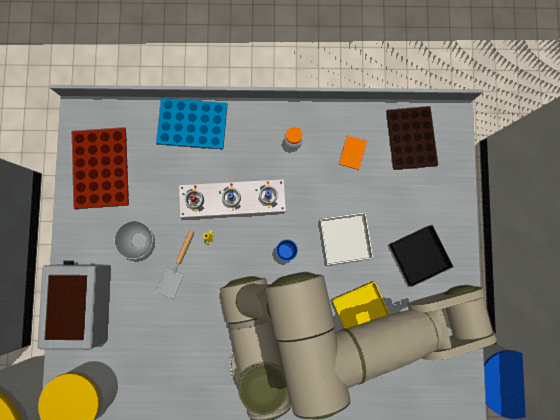

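View pics/scene0.png

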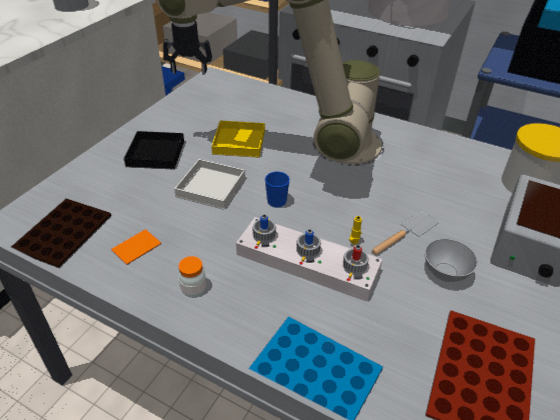

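Top view: the bar holds red at (195,199) and blue at (231,198) and (268,195). The white tray is at (345,240), with black (420,255) and yellow (360,305) trays as look-alikes. The free-standing nozzle at (208,237) is yellow, so it stays. Next I'll confirm with enlarged crops.

Run:
```python
import cv2,numpy as np
t=cv2.imread("pics/top0.png");s=cv2.imread("pics/scene0.png")
a=cv2.resize(t[172:226,172:292],(800,360),interpolation=cv2.INTER_CUBIC)
b=cv2.resize(s[205:300,230:390],None,fx=5,fy=5,interpolation=cv2.INTER_CUBIC)
cv2.imwrite("pics/ct.png",a);cv2.imwrite("pics/cs.png",b)
```

```text
(no output)
```

View pics/ct.png

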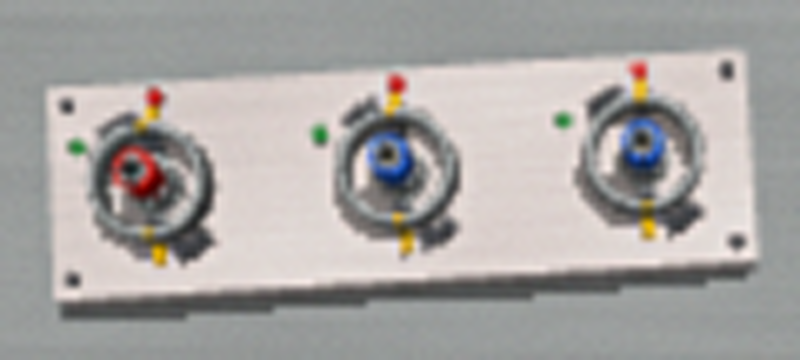

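View pics/cs.png

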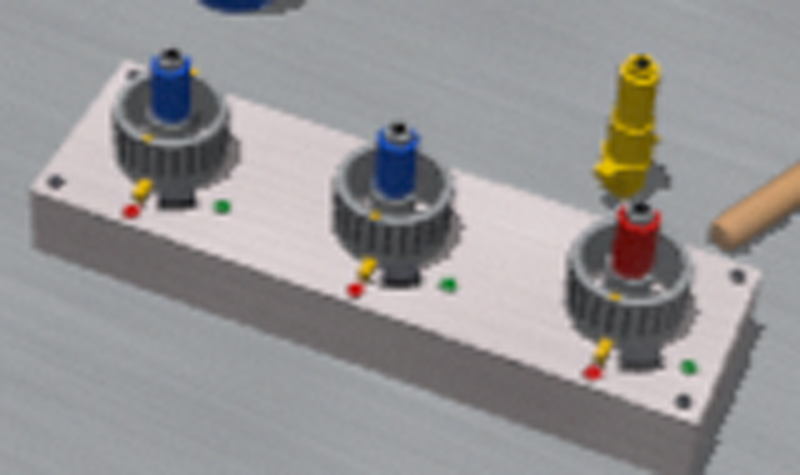

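The crops confirm it: all three sleeves are locked, with pins at the red dots on the +x side. The red nozzle is in the +y (left) head, and the green dots lie counter-clockwise. I'll localise from the bar corners.

```bash
cat > h.py <<'E'
import numpy as np, cv2
from rig import sense, eyes
from scipy.spatial.transform import Rotation as R
def toolT():
    s=sense(); q=s["ee_rot"]; T=np.eye(4); T[:3,:3]=R.from_quat([q[1],q[2],q[3],q[0]]).as_matrix(); T[:3,3]=s["eef_pos"]; return T
def hit(cam,uv,z,T=None):
    c=eyes.calibration(cam); M=c["cam_to_world"] if cam!="wrist" else T@c["mount"]
    d=M[:3,:3]@np.array([(uv[0]-c["cx"])/c["fx"],(uv[1]-c["cy"])/c["fy"],1]); o=M[:3,3]
    return o+d*(z-o[2])/d[2]
def go(p,h=None):
    T=toolT(); s=sense(); print("t",s["time_s"],"pos",s["eef_pos"].round(1),"yhead",np.degrees(np.arctan2(T[1,1],T[0,1])).round(2),"tilt",T[:3,2].round(4),"F",s["force"].round(1))
    print("d tool mm",(T[:3,:3].T@(np.array(p)-T[:3,3])).round(1))
    if h is not None: print("rz tool", -(h-np.arctan2(T[1,1],T[0,1])))
E
python3 - <<'E'
from h import *
P=[np.array(p)/6.6667+172 for p in[(47,88),(745,50),(757,262),(55,300)]]
W=np.array([hit("top",p,45) for p in P]); print(W.round(1))
c=W.mean(0); l=(W[0]+W[3]-W[1]-W[2])/2; yaw=np.arctan2(-l[0],l[1]); print("centre",c.round(1),"len",np.hypot(*l[:2]),"yaw",np.degrees(yaw))
print("left head",c+125*np.array([-np.sin(yaw),np.cos(yaw),0]))
# scene corners
S=[np.array(p)/5+[230,205] for p in[(700,418),(35,188),(125,60),(762,270)]]
V=np.array([hit("scene",p,45) for p in S]); print(V.round(1),V.mean(0).round(1)); l=(V[0]+V[3]-V[1]-V[2])/2; print(np.degrees(np.arctan2(-l[0],l[1])))
# tips z=116
print("red tip top",hit("top",np.array((130,168))/6.6667+172,116),"scene",hit("scene",np.array((641,209))/5+[230,205],116))
print("tray",np.mean([hit("top",p,34) for p in[(319,218),(366,213),(372,260),(324,266)]],0))
h=np.array(c+125*np.array([-np.sin(yaw),np.cos(yaw),0])); go([h[0],h[1],240],yaw-np.pi/2)
E
```

```text
[[601.8 296.9  45. ]
 [624.7 -62.6  45. ]
 [514.4 -69.3  45. ]
 [492.1 289.5  45. ]]
centre [558.3 113.6  45. ] len 359.88321396669136 yaw 3.607649896734419
left head [550.39651869 238.39841777  45.        ]
[[597.7 301.2  45. ]
 [623.6 -55.7  45. ]
 [515.9 -64.9  45. ]
 [491.9 294.3  45. ]] [557.3 118.8  45. ]
3.9862332326251657
red tip top [550.32638297 238.88778526 116.        ] scene [550.6976487 243.1830262 116.       ]
tray [ 421.24555004 -275.03842744   34.        ]
t 0.1 pos [ 227.3 -473.   241.8] yhead -64.34 tilt [-2.0e-04  1.1e-03 -1.0e+00] F [0.4 0.1 0.4]
d tool mm [ 599.3 -501.3    2.5]
rz tool 0.3848652839858504
```

```bash
python3 -m jog '[[0.03,-0.025,0,0,0,0,0.0854],[0.03,-0.025,0,0,0,0,0.0854],[0.03,-0.025,0,0,0,0,0.0854],[0.03,-0.025,0,0,0,0,0.0854],[0.03,-0.025,0,0,0,0,0.0854]]'
python3 -m jog '[[0.03,-0.025,0,0,0,0,0.0854],[0.03,-0.025,0,0,0,0,0.0854],[0.03,-0.025,0,0,0,0,0.0854],[0.03,-0.025,0,0,0,0,0.0854],[0.03,-0.025,0,0,0,0,0.0854]]'
python3 -m jog '[[0.03,-0.025,0,0,0,0,0.0854],[0.03,-0.025,0,0,0,0,0.0854],[0.03,-0.025,0,0,0,0,0.0854],[0.03,-0.025,0,0,0,0,0.0854],[0.03,-0.025,0,0,0,0,0.0854]]'
python3 -m jog '[[0.03,-0.025,0,0,0,0.08,0.0854],[0.02,-0.01,0,0,0,0.1,0.0854],[0.0,0,0,0,0,0.1,0.0854],[0.0,0,0,0,0,0.1,0.0854],[0.0,0,0,0,0,0,0.0854]]'
python3 - <<'E'
from h import *
go([550.5,240,240],np.radians(3.7-90))
E
```

```text
time_s: 0.6
eef_pos: [308.7, -294.0, 242.1]
ee_rot: [-0.0, 0.975, 0.222, -0.0]
force: [1.2, -0.5, 0.6]
grip_width: 0.998
grip_force: 0.0
time_s: 1.1
eef_pos: [389.7, -116.4, 242.2]
ee_rot: [-0.0, 0.975, 0.222, -0.0]
force: [0.2, 1.0, 0.3]
grip_width: 0.999
grip_force: 0.0
time_s: 1.6
eef_pos: [470.9, 61.3, 242.1]
ee_rot: [-0.0, 0.975, 0.222, -0.0]
force: [0.0, -0.7, 0.1]
grip_width: 1.001
grip_force: 0.0
time_s: 2.1
eef_pos: [501.7, 111.8, 241.9]
ee_rot: [-0.0, 0.999, 0.034, -0.0]
force: [-0.3, -0.9, -0.4]
grip_width: 1.0
grip_force: 0.0
t 2.1 pos [501.7 111.8 241.9] yhead -86.15 tilt [-8.e-04 -0.e+00 -1.e+00] F [-0.3 -0.9 -0.4]
d tool mm [  57.3 -124.6    1.9]
rz tool 0.00269520889214947
```

Well aligned. Next I'll move so that the head lies in the wrist view (slightly short), then look.

```bash
python3 -m jog '[[0.02,-0.04,0,0,0,0,0.0854],[0.02,-0.04,0,0,0,0,0.0854],[0.017,-0.04,0,0,0,0,0.0854],[0,-0.004,0,0,0,0,0.0854],[0,0,0,0,0,0,0.0854]]'
python3 - <<'E'
from h import *
go([550.5,240,240],np.radians(3.7-90))
T=toolT(); np.save("T1.npy",T); im=eyes.capture("wrist")[:,:,::-1]
cv2.imwrite("pics/w1.png",im); 
# predicted pixel of head sleeve-top centre
c=eyes.calibration("wrist"); M=np.linalg.inv(T@c["mount"])
for p in([550.5,240,81],[550.5,240,116]):
    q=M@np.array([*p,1]); print(c["fx"]*q[0]/q[2]+c["cx"],c["fy"]*q[1]/q[2]+c["cy"])
E
```

```text
time_s: 2.6
eef_pos: [550.0, 239.7, 241.7]
ee_rot: [0.0, 0.999, 0.036, -0.001]
force: [-0.8, -0.0, -0.3]
grip_width: 1.001
grip_force: 0.0
t 2.6 pos [550.  239.7 241.7] yhead -85.92 tilt [-1.e-03 -4.e-04 -1.e+00] F [-0.8 -0.  -0.3]
d tool mm [ 0.5 -0.2  1.7]
rz tool 0.006713973218899216
272.93908386588276 186.5757395822019
272.787070708812 196.771940663047
```

View pics/w1.png

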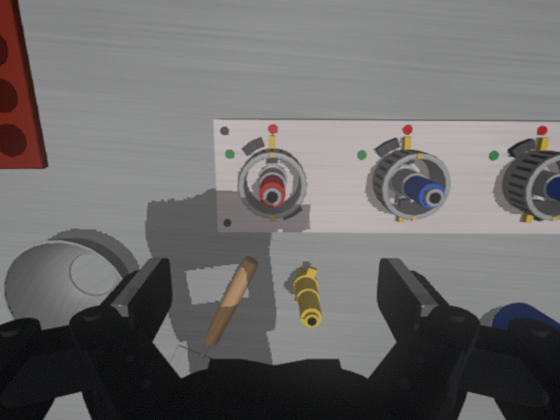

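The wrist view shows the red tip at (271,197), ring centre about (273,184), and bar edges at v≈120 and 233. That matches the prediction to about 1–2 mm. I'll refine with the bar edges.

```bash
python3 - <<'E'
from h import *
T=np.load("T1.npy"); im=cv2.imread("pics/w1.png")
a,b=hit("wrist",(256,120.5),45,T),hit("wrist",(256,233),45,T); print(a,b,(a+b)/2)
print("tip",hit("wrist",(271.5,197),116,T))
# blue dark pins: red dots (locked) of the two heads, z=45
print("dots",[hit("wrist",p,45,T).round(1) for p in[(273,129),(407.5,129.5),(542,130.5)]])
# vertical offset ring: outer contour rows at u=273
print("ring top plane",hit("wrist",(273,149.5),81,T),hit("wrist",(273,219),81,T))
E
python3 - <<'E'
import cv2
im=cv2.imread("pics/w1.png")[110:245,205:385]
cv2.imwrite("pics/w1c.png",cv2.resize(im,None,fx=4.4,fy=4.4,interpolation=cv2.INTER_CUBIC))
E
```

```text
[603.17282915 259.41245831  45.        ] [493.51799138 253.14621999  45.        ] [548.34541027 256.27933915  45.        ]
tip [550.25108767 240.9660102  116.        ]
dots [array([596.7, 243.3,  45. ]), array([605.1, 119.3,  45. ]), array([613. ,  -4.9,  45. ])]
ring top plane [582.12704741 242.17649063  81.        ] [521.2691445  237.88740304  81.        ]
```

View pics/w1c.png

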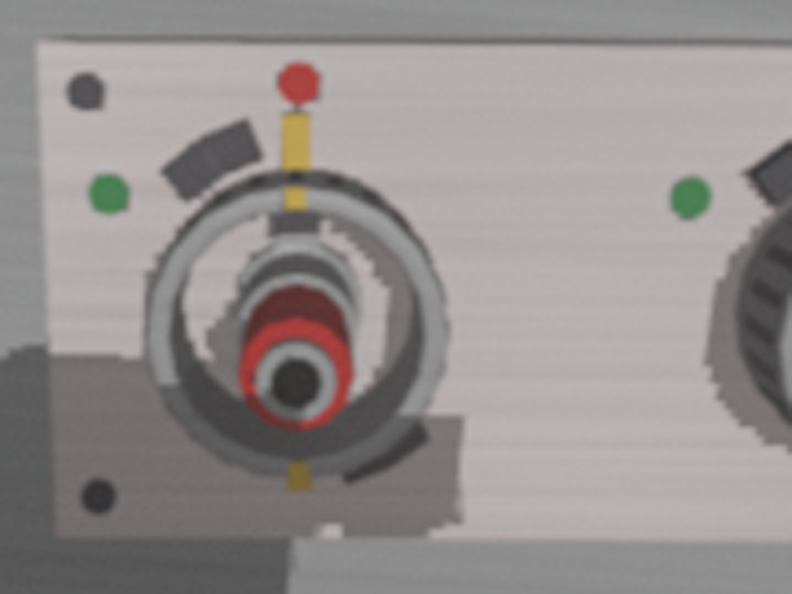

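```bash
python3 -m jog '[[0.0002,-0.0011,0.02,0,0,0,0.0854],[0,0,0.03,0,0,0,0.0854],[0,0,0.03,0,0,0,0.0854],[0,0,0.03,0,0,0,0.0854],[0,0,0,0,0,0,0.0854]]'
python3 -m jog '[[0,0,0.02,0,0,0,0.0854],[0,0,0.02,0,0,0,0.0854],[0,0,0.016,0,0,0,0.0854],[0,0,0.011,0,0,0,0.0854],[0,0,0,0,0,0,0.0854]]'
python3 - <<'E'
from h import *
go([550.3,240.8,64],np.radians(3.8-90))
cv2.imwrite("pics/s2.png",cv2.resize(eyes.capture("scene")[195:300,290:430,::-1],None,fx=5,fy=5,interpolation=cv2.INTER_CUBIC))
E
```

```text
time_s: 3.15
eef_pos: [548.6, 238.5, 129.1]
ee_rot: [0.001, 0.999, 0.033, -0.004]
force: [-0.7, 0.6, -0.1]
grip_width: 1.0
grip_force: 0.0
time_s: 3.65
eef_pos: [550.4, 239.7, 65.4]
ee_rot: [0.0, 0.999, 0.034, -0.0]
force: [-0.0, 0.5, 0.5]
grip_width: 1.005
grip_force: 0.0
t 3.65 pos [550.4 239.7  65.4] yhead -86.14 tilt [-7.e-04 -2.e-04 -1.e+00] F [-0.   0.5  0.5]
d tool mm [-0.1 -1.1  1.4]
rz tool 0.0010146668071067122
```

View pics/s2.png

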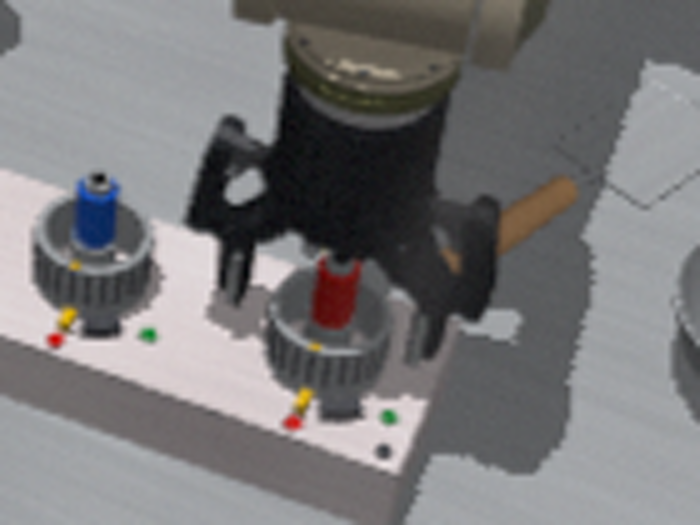

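The fingers straddle the red head's sleeve. Closing now.

```bash
python3 -m jog '[[0,-0.001,0,0,0,0,0.06],[0,0,0,0,0,0,0.05],[0,0,0,0,0,0,0.05],[0,0,0,0,0,0,0.05],[0,0,0,0,0,0,0.05]]' 70
python3 - <<'E'
from h import *
s=sense(); print(s["grip_width"]*85.4,s["grip_force"],s["wrist_torque"].round(2)); go([550.3,240.8,64])
E
```

```text
time_s: 4.2
eef_pos: [550.9, 241.9, 67.3]
ee_rot: [-0.001, 0.999, 0.034, 0.001]
force: [-3.2, 0.2, 9.8]
grip_width: 0.68
grip_force: 73.2
58.08823942995158 73.1821757555008 [ 0.21  0.6  -0.03]
t 4.2 pos [550.9 241.9  67.3] yhead -86.1 tilt [ 0.0023  0.0011 -1.    ] F [-3.2  0.2  9.8]
d tool mm [-0.7  1.1  3.3]
```

```bash
python3 -m jog '[[0,0,-0.003,0,0,0,0.05],[0,0,-0.003,0,0,0,0.05],[0,0,-0.003,0,0,0,0.05],[0,0,0,0,0,0,0.05],[0,0,0,0,0,0,0.05]]' 70
```

```text
time_s: 4.7
eef_pos: [550.8, 241.8, 74.2]
ee_rot: [-0.001, 0.999, 0.034, 0.001]
force: [4.9, 3.2, -7.6]
grip_width: 0.682
grip_force: 76.4
```

```bash
python3 -m jog '[[0,0,-0.002,0,0,0,0.05],[0,0,0,0,0,0,0.05],[0,0,0,0,0,-0.08,0.05],[0,0,0,0,0,-0.08,0.05],[0,0,0,0,0,-0.08,0.05]]' 70
python3 - <<'E'
from h import *
print(sense()["wrist_torque"].round(2)); go([550.3,240.8,76.5],np.radians(3.8-30))
E
```

```text
time_s: 5.2
eef_pos: [550.8, 241.6, 76.0]
ee_rot: [-0.0, 0.988, 0.155, 0.001]
force: [5.3, 2.1, -8.3]
grip_width: 0.681
grip_force: 76.5
[ 0.61 -0.82 -0.05]
t 5.2 pos [550.8 241.6  76. ] yhead -72.19 tilt [ 1.1e-03  7.0e-04 -1.0e+00] F [ 5.3  2.1 -8.3]
d tool mm [-0.7  0.6 -0.5]
rz tool -0.802661542231226
```

Turning freely; continuing.

```bash
python3 -m jog '[[0,0,0,0,0,-0.1,0.05],[0,0,0,0,0,-0.1,0.05],[0,0,0,0,0,-0.1,0.05],[0,0,0,0,0,-0.1,0.05],[0,0,0,0,0,-0.1,0.05]]' 70
python3 -m jog '[[0,0,0,0,0,-0.1,0.05],[0,0,0,0,0,-0.1,0.05],[0,0,0,0,0,-0.08,0.05],[0,0,0,0,0,0,0.05],[0,0,0,0,0,0,0.05]]' 70
python3 - <<'E'
from h import *
print(sense()["wrist_torque"].round(2)); go([550.3,240.8,67],np.radians(3.8-30))
E
```

```text
time_s: 5.7
eef_pos: [551.1, 241.2, 76.0]
ee_rot: [0.0, 0.919, 0.395, 0.001]
force: [7.3, 1.1, -8.0]
grip_width: 0.686
grip_force: 76.5
time_s: 6.2
eef_pos: [551.2, 241.0, 76.0]
ee_rot: [0.001, 0.856, 0.517, 0.001]
force: [8.0, 0.5, -9.1]
grip_width: 0.681
grip_force: 76.6
[ 0.15 -0.98  0.07]
t 6.2 pos [551.2 241.   76. ] yhead -27.68 tilt [ 1.9e-03 -1.0e-04 -1.0e+00] F [ 8.   0.5 -9.1]
d tool mm [-0.6 -0.7  9. ]
rz tool -0.02583179812238995
```

```bash
python3 -m jog '[[0,0,0,0,0,-0.02,0.05],[0,0,0.003,0,0,0,0.05],[0,0,0.003,0,0,0,0.05],[0,0,0.003,0,0,0,0.05],[0,0,0,0,0,0,0.05]]' 70
python3 - <<'E'
from h import *
print(sense()["wrist_torque"].round(2)); go([550.3,240.8,67],np.radians(3.8-30))
E
```

```text
time_s: 6.7
eef_pos: [551.3, 241.0, 67.5]
ee_rot: [0.0, 0.851, 0.525, 0.001]
force: [5.8, -0.2, -4.6]
grip_width: 0.681
grip_force: 77.0
[ 0.04 -0.82 -0.72]
t 6.7 pos [551.3 241.   67.5] yhead -26.63 tilt [ 1.9e-03  3.0e-04 -1.0e+00] F [ 5.8 -0.2 -4.6]
d tool mm [-0.6 -0.8  0.5]
rz tool -0.007503629538733403
```

```bash
python3 -m jog '[[0,0,0.001,0,0,0.04,0.05],[0,0,0,0,0,0,0.05],[0,0,0,0,0,0,0.0854],[0,0,0,0,0,0,0.0854],[0,0,0,0,0,0,0.0854]]' 70
python3 -m jog '[[0,0,0,0,0,0,0.0854],[0,0,-0.02,0,0,0,0.0854],[0,0,-0.03,0,0,0,0.0854],[0,0,-0.04,0,0,0,0.0854],[0,0,0,0,0,0,0.0854]]' 70
python3 - <<'E'
from h import *
go([550.3,240.8,135]); T=toolT(); np.save("T2.npy",T)
a=cv2.resize(eyes.capture("wrist")[:,:,::-1],(400,300)); im=eyes.capture("wrist")[60:320,130:410,::-1]
cv2.imwrite("pics/w3.png",cv2.resize(im,None,fx=2,fy=2,interpolation=cv2.INTER_CUBIC))
E
```

```text
time_s: 7.2
eef_pos: [550.0, 241.5, 66.1]
ee_rot: [-0.0, 0.861, 0.509, -0.0]
force: [-0.1, -0.4, -0.0]
grip_width: 1.003
grip_force: 0.0
time_s: 7.7
eef_pos: [552.4, 242.0, 161.6]
ee_rot: [0.001, 0.861, 0.509, 0.004]
force: [0.6, 0.2, 0.4]
grip_width: 0.998
grip_force: 0.0
t 7.7 pos [552.4 242.  161.6] yhead -28.8 tilt [ 0.0089  0.002  -1.    ] F [0.6 0.2 0.4]
d tool mm [-2.2 -1.4 26.6]
```

View pics/w3.png

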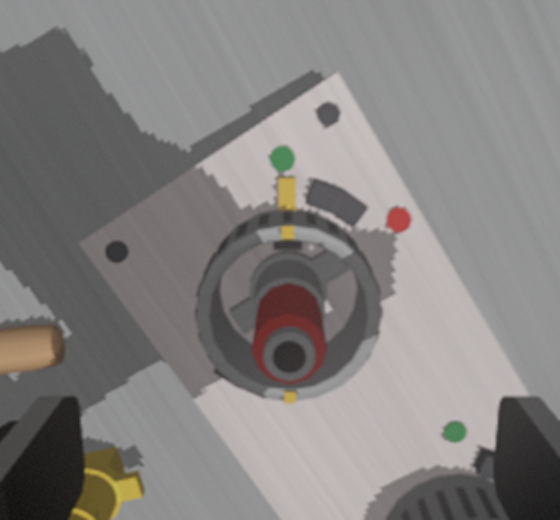

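The pin is at the green dot, past the gate block, and the nozzle stays centred. Next, narrow the fingers and go down on the red grip.

```bash
python3 -m jog '[[0,0,0,0,0,0,0.05],[0,0,0,0,0,0,0.05],[0,0,0,0,0,0,0.05]]' 40
python3 - <<'E'
from h import *
T=toolT(); im=eyes.capture("wrist")[:,:,::-1]; cv2.imwrite("pics/w4.png",im)
print("tip old",hit("wrist",(274.5,238.5),116,T)); go([550.3,240.8,96])
E
```

```text
time_s: 8.1
eef_pos: [550.1, 241.3, 155.4]
ee_rot: [-0.0, 0.861, 0.509, -0.001]
force: [0.2, -0.1, 0.2]
grip_width: 0.59
grip_force: 0.0
tip old [549.54453389 242.14752284 116.        ]
t 8.15 pos [550.2 241.3 155.6] yhead -28.82 tilt [-1.2e-03 -3.0e-04 -1.0e+00] F [-0.4 -0.8 -0.8]
d tool mm [-0.3  0.4 59.6]
```

```bash
python3 -m jog '[[0,0,0.02,0,0,0,0.05],[0,0,0.02,0,0,0,0.05],[0,0,0.012,0,0,0,0.05],[0,0,0.007,0,0,0,0.05],[0,0,0,0,0,0,0.05]]' 40
python3 -m jog '[[0,0,0,0,0,0,0.03],[0,0,0,0,0,0,0.01],[0,0,0,0,0,0,0.01],[0,0,0,0,0,0,0.01],[0,0,0,0,0,0,0.01]]' 40
python3 - <<'E'
from h import *
print(sense()["grip_width"]*85.4); go([550.3,240.8,96])
E
```

```text
time_s: 8.65
eef_pos: [550.1, 241.3, 96.6]
ee_rot: [-0.0, 0.861, 0.509, -0.001]
force: [0.3, 1.0, 0.9]
grip_width: 0.586
grip_force: 0.0
time_s: 9.15
eef_pos: [550.9, 241.5, 98.2]
ee_rot: [0.0, 0.861, 0.509, 0.001]
force: [0.1, 0.2, 5.3]
grip_width: 0.231
grip_force: 39.4
19.757937906748694
t 9.15 pos [550.9 241.5  98.2] yhead -28.82 tilt [ 1.9e-03  4.0e-04 -1.0e+00] F [0.1 0.2 5.3]
d tool mm [-0.9 -0.2  2.2]
```

Gripped (about 20 mm opening). Pulling gently first.

```bash
python3 -m jog '[[0,0,-0.004,0,0,0,0.01],[0,0,-0.006,0,0,0,0.01],[0,0,-0.008,0,0,0,0.01],[0,0,-0.008,0,0,0,0.01],[0,0,0,0,0,0,0.01]]' 40
python3 -m jog '[[0,0,-0.015,0,0,0,0.01],[0,0,-0.02,0,0,0,0.01],[0,0,-0.03,0,0,0,0.01],[0,0,-0.03,0,0,0,0.01],[0,0,0,0,0,0,0.01]]' 40
python3 - <<'E'
from h import *
go([422,-275,215]); print(sense()["grip_width"]*85.4)
cv2.imwrite("pics/s5.png",cv2.resize(eyes.capture("scene")[130:300,170:430,::-1],None,fx=3,fy=3,interpolation=cv2.INTER_CUBIC))
print("tray scene",np.mean([hit("scene",p,34) for p in[(203,162),(245,174),(222,199),(177,184)]],0))
E
```

```text
time_s: 9.65
eef_pos: [550.9, 241.5, 124.8]
ee_rot: [0.0, 0.861, 0.509, 0.001]
force: [-0.6, 0.2, -0.7]
grip_width: 0.232
grip_force: 39.2
time_s: 10.15
eef_pos: [551.6, 241.7, 222.4]
ee_rot: [0.001, 0.861, 0.509, 0.003]
force: [0.8, 0.1, -0.8]
grip_width: 0.233
grip_force: 39.4
t 10.15 pos [551.6 241.7 222.4] yhead -28.81 tilt [ 0.007   0.0016 -1.    ] F [ 0.8  0.1 -0.8]
d tool mm [-515.3  135.4    5.7]
19.882955214690927
tray scene [ 425.24731746 -269.94052137   34.        ]
```

View pics/s5.png

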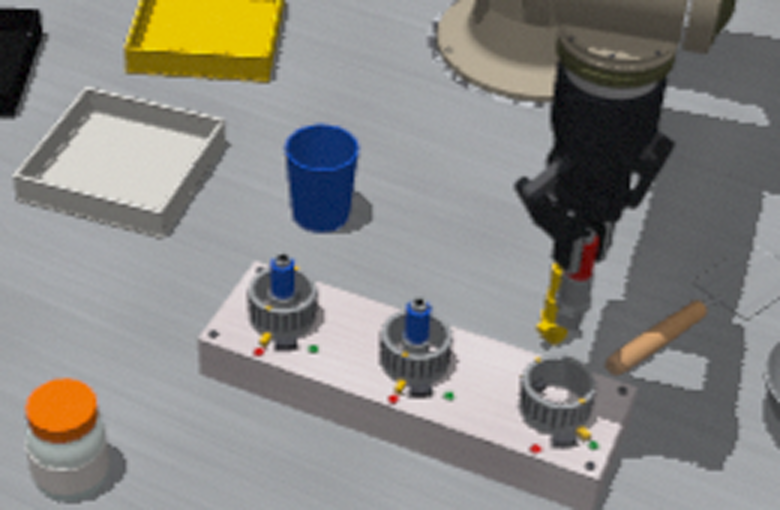

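The nozzle is out and the sleeve stays open and down. Carrying it to the white tray.

```bash
python3 -m jog '[[-0.015,0.004,0,0,0,0,0.01],[-0.03,0.008,0,0,0,0,0.01],[-0.03,0.008,0,0,0,0,0.01],[-0.03,0.008,0,0,0,0,0.01],[-0.03,0.008,0,0,0,0,0.01]]' 45
python3 -m jog '[[-0.03,0.008,0,0,0,0,0.01],[-0.03,0.008,0,0,0,0,0.01],[-0.03,0.008,0,0,0,0,0.01],[-0.03,0.008,0,0,0,0,0.01],[-0.03,0.008,0,0,0,0,0.01]]' 45
python3 -m jog '[[-0.03,0.008,0,0,0,0,0.01],[-0.03,0.008,0,0,0,0,0.01],[-0.03,0.008,0,0,0,0,0.01],[-0.03,0.008,0,0,0,0,0.01],[-0.03,0.008,0,0,0,0,0.01]]' 45
python3 -m jog '[[-0.03,0.007,0,0,0,0,0.01],[-0.03,0.007,0,0,0,0,0.01],[-0.02,0.004,0,0,0,0,0.01],[0,0,0,0,0,0,0.01],[0,0,0,0,0,0,0.01]]' 45
python3 - <<'E'
from h import *
go([423,-273,82]); print(sense()["grip_width"]*85.4)
E
```

```text
time_s: 10.7
eef_pos: [515.7, 104.7, 216.7]
ee_rot: [-0.001, 0.861, 0.509, -0.001]
force: [-0.6, -0.2, -2.1]
grip_width: 0.227
grip_force: 44.1
time_s: 11.2
eef_pos: [478.5, -45.9, 216.9]
ee_rot: [-0.001, 0.861, 0.509, -0.001]
force: [1.2, 0.3, -1.8]
grip_width: 0.226
grip_force: 44.1
time_s: 11.7
eef_pos: [441.3, -196.5, 216.9]
ee_rot: [-0.001, 0.861, 0.509, -0.0]
force: [0.8, 0.2, -1.3]
grip_width: 0.229
grip_force: 44.1
time_s: 12.2
eef_pos: [419.2, -273.9, 217.2]
ee_rot: [-0.001, 0.861, 0.509, -0.0]
force: [-0.2, 0.3, -1.3]
grip_width: 0.225
grip_force: 44.1
t 12.2 pos [ 419.2 -273.9  217.2] yhead -28.85 tilt [-0.0014  0.0019 -1.    ] F [-0.2  0.3 -1.3]
d tool mm [  2.5   3.2 135.2]
19.206346366541663
```

```bash
python3 -m jog '[[0.002,0.003,0.02,0,0,0,0.01],[0,0,0.03,0,0,0,0.01],[0,0,0.03,0,0,0,0.01],[0,0,0.03,0,0,0,0.01],[0,0,0.01,0,0,0,0.01]]' 45
python3 -m jog '[[0,0,0.008,0,0,0,0.01],[0,0,0.005,0,0,0,0.01],[0,0,0,0,0,0,0.01],[0,0,0,0,0,0,0.01]]' 45
```

```text
time_s: 12.7
eef_pos: [422.3, -271.9, 95.5]
ee_rot: [-0.003, 0.861, 0.509, -0.001]
force: [-0.5, -0.6, -1.0]
grip_width: 0.225
grip_force: 44.3
time_s: 13.1
eef_pos: [423.5, -274.4, 86.1]
ee_rot: [0.001, 0.861, 0.509, 0.0]
force: [-0.4, 1.1, -1.9]
grip_width: 0.229
grip_force: 44.3
```

```bash
python3 -m jog '[[0,0,0.003,0,0,0,0.01],[0,0,0,0,0,0,0.01],[0,0,0,0,0,0,0.01]]' 45
python3 - <<'E'
from h import *
go([423,-273,77.2]); cv2.imwrite("pics/s6.png",cv2.resize(eyes.capture("scene")[120:230,140:290,::-1],None,fx=5,fy=5,interpolation=cv2.INTER_CUBIC))
E
```

```text
time_s: 13.4
eef_pos: [423.1, -274.2, 82.4]
ee_rot: [0.0, 0.861, 0.509, 0.0]
force: [-0.1, -0.5, -1.7]
grip_width: 0.229
grip_force: 44.3
t 13.4 pos [ 423.1 -274.2   82.4] yhead -28.82 tilt [ 1.e-04 -1.e-04 -1.e+00] F [-0.1 -0.5 -1.7]
d tool mm [ 1.  -0.7  5.2]
```

View pics/s6.png

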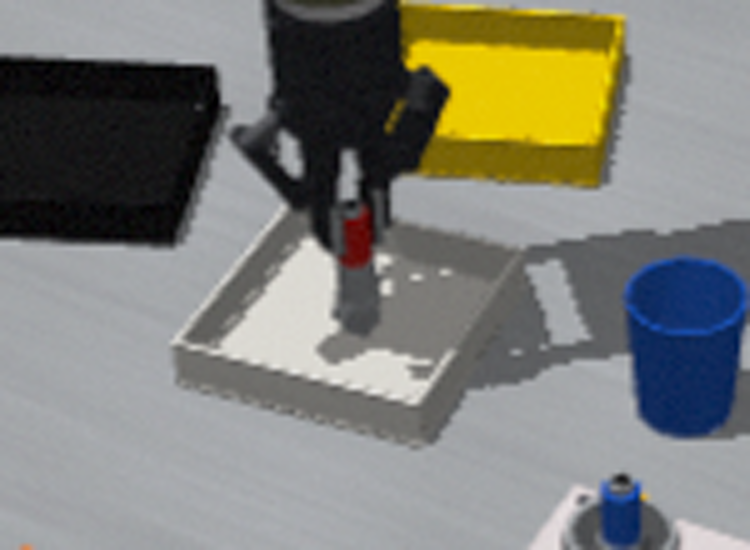

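The nozzle is upright over the tray's middle, about 5 mm above the floor. Lowering to contact.

```bash
python3 -m jog '[[0,0,0.003,0,0,0,0.01],[0,0,0,0,0,0,0.01],[0,0,0,0,0,0,0.01]]' 45
python3 -m jog '[[0,0,0.001,0,0,0,0.01],[0,0,0,0,0,0,0.01],[0,0,0,0,0,0,0.01]]' 45
python3 -m jog '[[0,0,0.001,0,0,0,0.01],[0,0,0,0,0,0,0.01],[0,0,0,0,0,0,0.01]]' 45
```

```text
time_s: 13.75
eef_pos: [423.1, -274.1, 79.2]
ee_rot: [-0.0, 0.861, 0.509, -0.0]
force: [-0.2, 0.5, -1.2]
grip_width: 0.228
grip_force: 44.3
time_s: 14.05
eef_pos: [423.1, -274.2, 78.3]
ee_rot: [0.0, 0.861, 0.509, 0.0]
force: [-0.2, 0.0, -2.1]
grip_width: 0.23
grip_force: 44.3
time_s: 14.35
eef_pos: [423.1, -274.1, 77.3]
ee_rot: [-0.0, 0.861, 0.509, -0.0]
force: [-0.3, 0.4, -1.3]
grip_width: 0.232
grip_force: 44.4
```

```bash
python3 -m jog '[[0,0,0.001,0,0,0,0.01],[0,0,0,0,0,0,0.01],[0,0,0,0,0,0,0.01]]' 45
python3 -m jog '[[0,0,0.001,0,0,0,0.01],[0,0,0,0,0,0,0.01],[0,0,0,0,0,0,0.01]]' 45
```

```text
time_s: 14.65
eef_pos: [423.3, -274.4, 77.1]
ee_rot: [0.001, 0.861, 0.509, 0.0]
force: [-1.5, 1.1, 7.7]
grip_width: 0.227
grip_force: 45.1
time_s: 14.95
eef_pos: [423.5, -274.6, 77.0]
ee_rot: [0.001, 0.861, 0.509, 0.0]
force: [-4.4, 2.2, 17.2]
grip_width: 0.231
grip_force: 46.2
```

Seated. Relieve the pressure, then open slowly and retreat upward.

```bash
python3 -m jog '[[0,0,-0.0014,0,0,0,0.01],[0,0,0,0,0,0,0.01],[0,0,0,0,0,0,0.01]]' 20
python3 -m jog '[[0,0,0,0,0,0,0.026],[0,0,0,0,0,0,0.032],[0,0,0,0,0,0,0.04],[0,0,0,0,0,0,0.06],[0,0,0,0,0,0,0.06]]' 20
python3 -m jog '[[0,0,0,0,0,0,0.06],[0,0,-0.02,0,0,0,0.06],[0,0,-0.03,0,0,0,0.06],[0,0,-0.04,0,0,0,0.06],[0,0,-0.04,0,0,0,0.06]]' 20
python3 -m jog '[[0,0,-0.04,0,0,0,0.06],[0,0,0,0,0,0,0.06],[0,0,0,0,0,0,0.06]]' 20
python3 - <<'E'
from h import *
a=eyes.capture("scene")[:,:,::-1]
cv2.imwrite("pics/s7.png",cv2.resize(a[120:300,140:470],None,fx=2.4,fy=2.4,interpolation=cv2.INTER_CUBIC))
E
```

```text
time_s: 15.25
eef_pos: [423.3, -274.4, 77.1]
ee_rot: [0.0, 0.861, 0.509, 0.0]
force: [-1.8, 1.6, 6.7]
grip_width: 0.226
grip_force: 45.1
time_s: 15.75
eef_pos: [423.1, -274.1, 76.6]
ee_rot: [-0.0, 0.861, 0.509, 0.0]
force: [0.1, -0.7, -0.2]
grip_width: 0.701
grip_force: 0.0
time_s: 16.25
eef_pos: [422.9, -273.9, 208.0]
ee_rot: [-0.0, 0.861, 0.509, -0.0]
force: [0.7, 0.1, 0.5]
grip_width: 0.7
grip_force: 0.0
time_s: 16.55
eef_pos: [423.1, -274.1, 246.8]
ee_rot: [0.0, 0.861, 0.509, 0.0]
force: [-0.2, 0.8, 0.0]
grip_width: 0.699
grip_force: 0.0
```

View pics/s7.png

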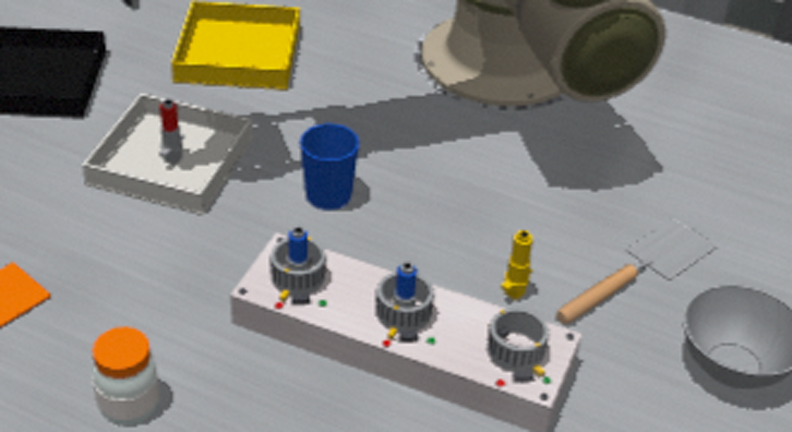

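The red nozzle stands upright in the white tray at (170,130). Its sleeve is open and down with the pin at the green dot (540,370), both blue sleeves are still locked, and nothing else has moved.

```bash
python3 -c "
from rig import finish_job; print(finish_job())"
```

```text
the job is handed in; nothing more can be done
None
```

The job is handed in: the red nozzle stands upright in the white wash tray, its sleeve is open and fully down, both blue nozzles are still locked, and nothing else on the bench looks disturbed (about 17 s of the 50 s used).

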